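# Proof-pull the bench spring tester to its mark

### The job

Check the spring in the bench pull tester: pull its round black knob out, towards the front of the tester, until the tall drag pointer on top stands between the two uprights of the brass mark clip, not beyond it, and keep it pulled there for two seconds. Then ease the knob gently back home, without letting it snap, and let go, so that the drag pointer is left standing at the clip. Touch the pointers only by means of the knob, and leave the things round the tester where they are.

Things in the scene. Friction and masses are not known exactly. Their poses are not given: they have to be found in the camera images.
- pull_tester: Spring tester bolted to the bench. Origin: on the bench under the knob's centre at home. Its +x runs from the knob back along the spring housing; its own -x is the (level) pull direction, z up. Housing x 53 to 188 mm, 60 mm wide, top 105 mm high; front plate x 45 to 53 mm, 110 mm wide, 150 mm high; base plate x 25 to 210 mm, 100 mm wide, 10 mm thick. In front of and beside the knob it is open.
- visor_edge (a point): Middle of the front lower edge of the fixed steel guard visor, a plate 110 mm wide, 5 mm thick, underside 145 mm above the bench, that reaches from the front plate forward over the knob and ends 3 mm behind the knob's centre (tester x = 3 mm). It keeps a gripper from coming straight down on the knob: lean the gripper back, away from the tester, by 30 to 45 degrees and come in under the edge.
- knob_center (a point): Centre of the black pull knob, a cylinder 48 mm in diameter, 32 mm long, axis along the tester's x and always 75 mm above the bench; grasp it across its diameter. Pull 3 N at first, up to 13 N. A second, stiffer spring couples it to the slide, so under load it travels up to 15 mm further than the pointers: watch the pointers. Moves with the knob.
- slide (a joint): Travel of the sprung slide (m): 0 home, grows as it is pulled, stop at 0.085. A return spring pulls it home. Left alone it flies back to 0.
- slide_pointer (a point): Foot of the slide pointer, a low dark rectangular blade (6 mm thick along x, 16 mm wide, 22 mm high) on top of the housing, moving with the slide; the point is mid-thickness, on the tester's centre line, 105 mm above the bench. At home at tester x = 160 mm.
- drag_pointer (a point): Foot of the drag pointer, a taller light-metal blade with rounded top (6 mm thick, 12 mm wide, 42 mm high), on the tester's -x side of the slide pointer, 105 mm above the bench. The slide pointer pushes it forward (centres 6 mm apart when touching); friction keeps it where it was pushed, the slide does not bring it back. It starts up to 12 mm ahead of touching.
- drag (a joint): Travel of the drag pointer (m): 0 at tester x = 154 mm, grows towards the front (-x); friction holds it.
- mark_clip: Brass saddle clip, fixed on the housing: two uprights, 6 mm thick along x, 40 mm high, 24 mm apart, between which the pointers pass. Origin: on the tester's centre line, midway between the uprights, mid-thickness, 105 mm above the bench; axes as the tester's. The drag pointer is at the mark when pointer and uprights are in line (same x). It is 30 to 68 mm from the pointer's rear end stop.
- capacitor: White cylindrical capacitor, 39 mm diameter, 80 mm high, standing loose to the left of the pull path; origin under its centre. Bystander.
- flux_tin: Round tin, 65 mm diameter, 33 mm high, loose, to the right of the tester; origin under its centre. Bystander.
- pliers: Pliers with red grips, 164x48x14 mm, lying loose to the right in front of the tester; origin under its centre. Bystander.

How it is judged:
By the outcome, as a careful person would: the job done as asked, in the order asked, and still so for the second after the job is handed in, with the robot touching nothing.
It also fails if it takes over 40 s, if anything falls off the work surface, if the arm or the gripper's body presses on something with over 40 N, if the wrist force passes 120 N, or if a joint passes its speed limit or range.

### The arm

A 6-joint arm with a two-finger parallel gripper is mounted at the origin on the work surface; the furniture and walls round the work are solid. World frame = base frame: x ahead of the robot, y to its left, z up, the work surface at z = 0. Lengths are in m, angles in rad, forces in N, time in s.
With the tool pointing down it reaches from about 0.225 to 0.875 m from the base axis. Payload 3.4 kg.
Tool frame: the origin (TCP) lies between the finger pads; the fingertips stand 19 mm ahead of it and the grasp point (between the pads) is the TCP; z points along the fingers, y is the line along which they close (so a half turn about z gives the same grasp; the last joint's range is limited). The gripper opens to 85 mm and grips with 20 to 120 N. Pads are 22 mm wide; open, the fingers measure 114 mm over their backs; the gripper's body (76 mm by 85 mm) begins 54 mm behind the grasp point. The pads swing forward as they close: fully open they stand 13 mm farther back than shut.
Start: joints at [-1.357, 0.276, 1.505, -0, 1.361, -0.121], TCP at [0.189, -0.543, 0.25] pointing down, gripper open.
Joint ranges: [-2.89, 2.89], [-0.75, 2.08], [0.22, 2.7], [-1.18, 4.32], [0.11, 2.71], [-2.7, 2.7]. Speed limits (rad/s): [2.57, 2.57, 3.14, 3.14, 3.14, 3.14].

### API

Orientations are given as a unit quaternion [w, x, y, z].
In Python, from rig import get_state, imaging, ticket gives the robot as it stands. The module is installed in compiled form; this text tells all that it offers.
- The arm moves only by the shell command python3 -m inch 'ROWS' [FORCE]. ROWS is JSON, a list of rows, each an object with "claw": the opening, from -1 (shut) to 1 (fully open); "travel": the shift along the world's x, y, z in units of 200 mm (1.0 is 200 mm), a list of three; "turn": the turn about the world's z in units of 180 degrees (1.0 is 180 degrees). A call has 1 to 5 rows; each row is the pose to reach, as a shift and turn from the pose commanded when the call began, turning the shorter way round; what a row does not reach only later rows make up. A row lasts 1/10 s, in which the tool goes at most 50 mm and 8.59 degrees, less where a joint would pass 70% of its speed; a pose out of reach is approached as far as the arm can. A call with a number of a shift or a turn outside -1 to 1 is refused whole. A call with a gripper value outside its range is refused whole. The fingers move at their own pace and stop on an object; FORCE is the grip in N (left out, the last holds). Time passes only in rows, so rows that repeat a pose let the fingers close. It gives the time, the measured TCP pose, the force, the opening and the grip force at its end, in the units of the state.
- get_state(): the state, without advancing time (a new reading comes with each control period).
- imaging.get_image(name): name is "side" or "top" or "wrist"; returns the picture (400x640x3 uint8, red, green, blue); there is no depth.
- imaging.camera_params(name): a dict with "camera_matrix" (3x3 intrinsics, pixels), "k1" (the pictures are not rectified: a ray, as slopes to the right and down, at radius r is drawn at 1 + k1 r^2 times it, then the intrinsics apply), "cam_to_world" (4x4, takes a point from camera to world coordinates); the wrist camera has in their place "T_tool_cam" (4x4, takes a point from camera to tool coordinates, whose origin is the TCP and whose axes are the flange's). Camera axes: x right, y down, z forward; pixel columns grow to the right and rows downward; lengths in m; the calibration is good to about 2 mm. A picture is of the moment at which its call begins: read the wrist's pose just before it. camera_params takes no time and is no camera call.
- ticket.sign_off(): hands the job in; it is judged then, once.
The state is a dict: "clock": time; "qpos": joint angles; "qd": joint speeds; "effort": joint torques, N m; "position": TCP position; "ee_rot": TCP orientation; "contact_force": force on the tool from outside, world axes, zero at the start; "moment": the same for the moment, N m; "width": finger opening in m; "gripper_force": force on a finger pad.
Only numpy, scipy, OpenCV 4.12 (cv2) and the standard library are available. Lean on these libraries where they do the work, as an engineer would, in place of code of your own. Each camera call takes 0.05 s, during which the arm holds its last target. There are 200 camera calls.

## Working session

There is one attempt and no reset: what is moved stays moved. The work goes in short steps, Python scripts to look and compute and a shell command to move; the robot and the scene stay as the last step left them, time stands still between calls to the robot, and variables do not carry over. Pictures are saved under pics/ and viewed, at most 10 in all, crops included, and the job is handed in when it is done.

```bash
mkdir -p pics; python3 - <<'E'
from rig import get_state, imaging
import cv2,json
s=get_state();print({k:s[k] for k in('position','ee_rot','width','clock')})
for n in('side','top','wrist'):
    cv2.imwrite(f'pics/{n}0.png',imaging.get_image(n)[:,:,::-1]);p=imaging.camera_params(n);print(n,{k:(v.round(4).tolist() if hasattr(v,'round') and hasattr(v,'tolist') else v) for k,v in p.items()})
E
```

```text
{'position': array([ 0.18883475, -0.54258551,  0.24942681]), 'ee_rot': array([-9.16202490e-04,  9.86020623e-01,  1.66620799e-01, -4.19851807e-05]), 'width': 0.08541684796098636, 'clock': 0.0}
side {'camera_matrix': [[512.412, 0.0, 319.1899], [0.0, 512.412, 201.2273], [0.0, 0.0, 1.0]], 'k1': -0.15670858088176043, 'cam_to_world': [[0.9417, -0.1541, 0.299, 0.338], [-0.3362, -0.4022, 0.8516, -0.8831], [-0.011, -0.9025, -0.4306, 0.5302], [0.0, 0.0, 0.0, 1.0]]}
top {'camera_matrix': [[389.856, 0.0, 315.4024], [0.0, 389.856, 196.8539], [0.0, 0.0, 1.0]], 'k1': -0.0018721991764125208, 'cam_to_world': [[0.0108, -0.9941, 0.1084, 0.5448], [-0.9998, -0.0123, -0.0135, -0.0747], [0.0147, -0.1082, -0.994, 1.0368], [0.0, 0.0, 0.0, 1.0]]}
wrist {'camera_matrix': [[316.2654, 0.0, 315.2444], [0.0, 316.2654, 200.6554], [0.0, 0.0, 1.0]], 'k1': 0.018350339997575113, 'T_tool_cam': [[0.0003, -0.9656, -0.2602, 0.0647], [1.0, 0.0001, 0.0007, -0.0002], [-0.0007, -0.2602, 0.9656, -0.1237], [0.0, 0.0, 0.0, 1.0]]}
```

View pics/side0.png

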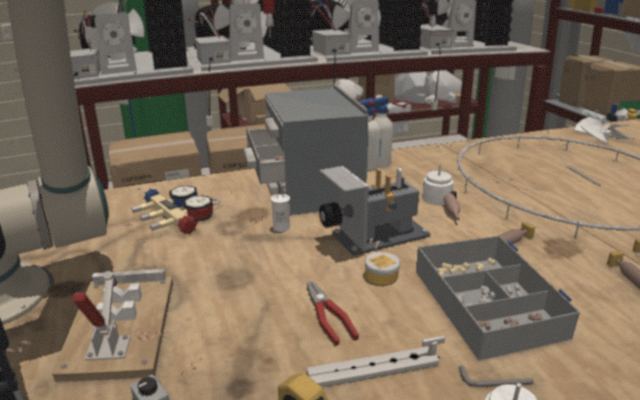

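View pics/top0.png

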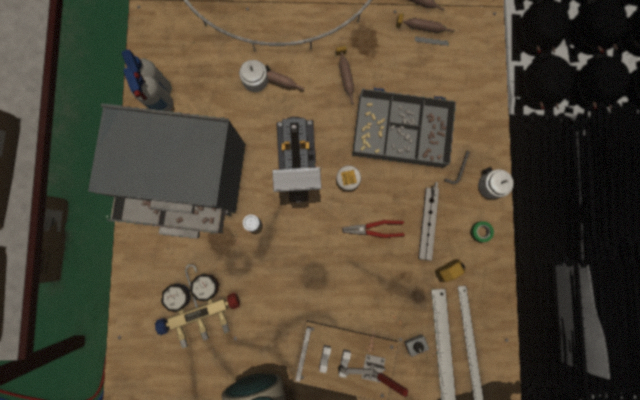

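```bash
python3 - <<'E'
import cv2,numpy as np
s=cv2.imread('pics/side0.png')[155:255,300:440];t=cv2.imread('pics/top0.png')[105:240,235:365]
a=cv2.resize(s,None,fx=5,fy=5,interpolation=2)  # 700x500
b=cv2.resize(t,None,fx=4.4,fy=4.4,interpolation=2)
cv2.imwrite('pics/s1.png',a);cv2.imwrite('pics/t1.png',b)
E
```

```text
(no output)
```

View pics/s1.png

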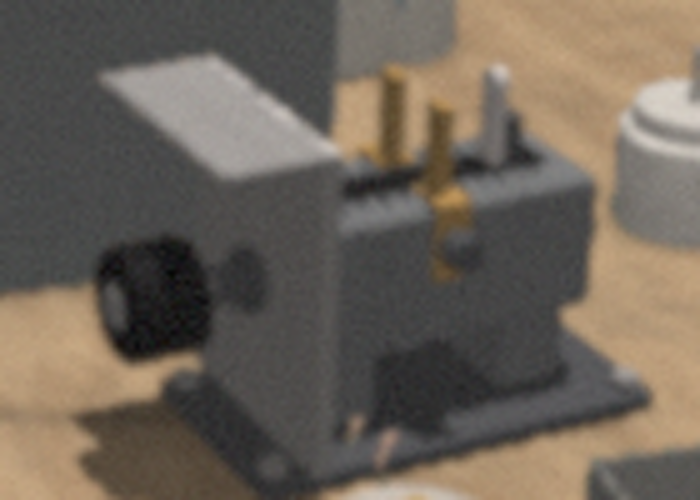

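View pics/t1.png

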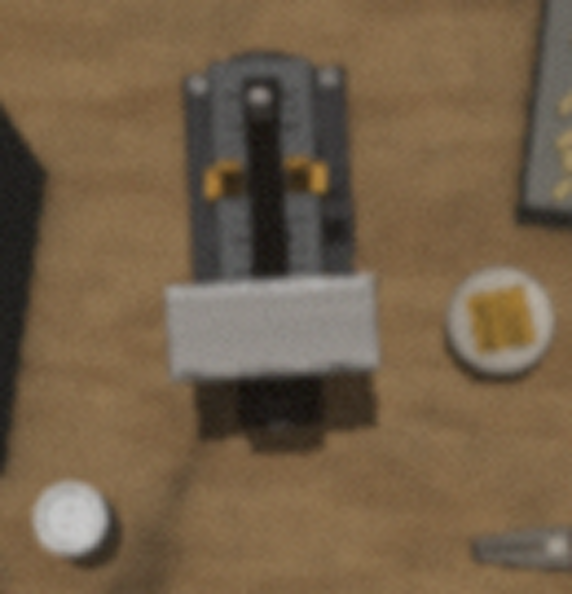

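```bash
cat > h.py <<'E'
import numpy as np,cv2
from rig import get_state, imaging
from scipy.spatial.transform import Rotation as R
from scipy.optimize import least_squares
def proj(P,n,T=None):
    p=imaging.camera_params(n);T=np.array(p['cam_to_world']) if T is None else T
    c=(np.atleast_2d(P)-T[:3,3])@T[:3,:3];m=c[:,:2]/c[:,2:];m=m*(1+p['k1']*(m**2).sum(1)[:,None])
    K=np.array(p['camera_matrix']);return m*[K[0,0],K[1,1]]+K[:2,2]
def wristT():
    s=get_state();T=np.eye(4);q=s['ee_rot'];T[:3,:3]=R.from_quat([q[1],q[2],q[3],q[0]]).as_matrix();T[:3,3]=s['position'];return T@np.array(imaging.camera_params('wrist')['T_tool_cam'])
E
cat > fit.py <<'E'
from h import *
S=lambda u,v:(300+u/5,155+v/5);T=lambda u,v:(235+u/4.4,105+v/4.4)
def obs(c,d):return [('side',S(225,180),(3,-55,150)),('side',S(340,158),(50,-55,150)),('side',S(100,75),(3,55,150)),('side',S(113,303),(-16,0,75)),
('side',S(648,395),(210,-50,10)),('top',T(170,378),(3,55,150)),('top',T(377,372),(3,-55,150)),('top',T(166,288),(53,55,150)),('top',T(375,274),(53,-55,150)),
('top',T(187,75),(210,50,10)),('top',T(343,68),(210,-50,10)),
('side',S(395,66),(c,12,145)),('side',S(440,103),(c,-12,145)),('top',T(210,180),(c,27,107)),('top',T(322,178),(c,-27,107)),
('side',S(497,66),(154-d,0,147)),('top',T(258,96),(154-d,0,147))]
def f(p):
    x,y,z,w,c,d=p;r=[]
    for n,uv,q in obs(c*1000,d*1000):
        q=np.array(q)/1000;P=np.array([x,y,z])+R.from_euler('z',w).apply(q);r.append(proj(P,n)[0]-uv)
    return np.ravel(r)
o=least_squares(f,[.55,-.03,0,0,.1,0],loss='soft_l1')
print(o.x.round(4));print(f(o.x).reshape(-1,2).round(1).tolist())
E
python3 fit.py
```

```text
[ 0.654  -0.0458 -0.0025  0.0707  0.1177  0.    ]
[[-0.9, -0.3], [-1.0, -0.4], [-0.3, 0.0], [-0.1, 1.3], [1.2, -0.6], [-0.0, 0.5], [0.8, -0.9], [-0.2, -0.5], [-0.1, -0.0], [-1.0, -0.1], [0.4, -0.5], [1.6, 2.3], [-1.4, -0.9], [1.7, 0.4], [-1.6, -0.4], [-0.2, 0.6], [0.4, -0.3]]
```

```bash
python3 -m inch '[{"claw":1,"travel":[0.15,0.165,0],"turn":-0.02},{"claw":1,"travel":[0.3,0.33,0],"turn":-0.04},{"claw":1,"travel":[0.45,0.5,0],"turn":-0.06},{"claw":1,"travel":[0.6,0.66,0],"turn":-0.084},{"claw":1,"travel":[0.755,0.827,0],"turn":-0.084}]' 60
python3 -m inch '[{"claw":1,"travel":[0.15,0.165,0],"turn":0},{"claw":1,"travel":[0.3,0.33,0],"turn":0},{"claw":1,"travel":[0.45,0.5,0],"turn":0},{"claw":1,"travel":[0.6,0.66,0],"turn":0},{"claw":1,"travel":[0.755,0.827,0],"turn":0}]'
python3 -m inch '[{"claw":1,"travel":[0.1,0.165,0],"turn":0},{"claw":1,"travel":[0.2,0.33,0],"turn":0},{"claw":1,"travel":[0.3,0.5,0],"turn":0},{"claw":1,"travel":[0.4,0.66,0],"turn":0},{"claw":1,"travel":[0.455,0.827,0],"turn":0}]'
```

```text
clock: 0.65
position: [0.3407, -0.3763, 0.2501]
ee_rot: [-0.0, 0.999, 0.034, -0.0]
contact_force: [0.8, 0.5, 0.6]
width: 0.0853
gripper_force: 0.0
clock: 1.15
position: [0.4917, -0.2108, 0.2502]
ee_rot: [0.0, 0.999, 0.035, -0.0]
contact_force: [0.5, -0.2, 0.2]
width: 0.0852
gripper_force: 0.0
clock: 1.65
position: [0.5832, -0.0455, 0.2498]
ee_rot: [0.0, 0.999, 0.036, 0.0]
contact_force: [0.3, -0.7, 0.0]
width: 0.0855
gripper_force: 0.0
```

```bash
python3 - <<'E'
from h import *
np.save('T1.npy',wristT());cv2.imwrite('pics/w1.png',imaging.get_image('wrist')[:,:,::-1])
E
```

```text
(no output)
```

View pics/w1.png

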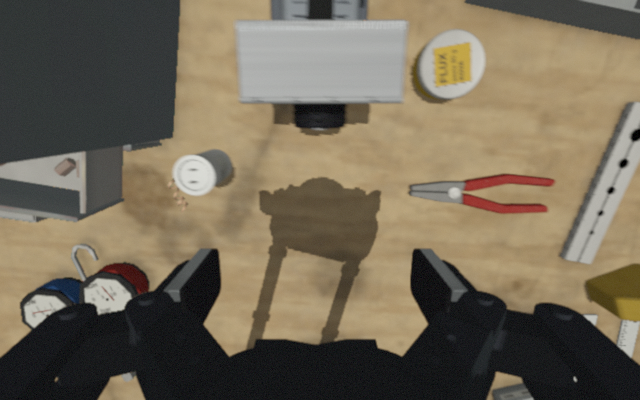

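```bash
python3 - <<'E'
from h import *
T=np.load('T1.npy')
def tw(q,p=(.654,-.0458,0,.0707)):return np.array(p[:3])+R.from_euler('z',p[3]).apply(np.array(q)/1000)
Q=[(3,55,150),(3,-55,150),(53,55,150),(53,-55,150),(-16,24,75),(-16,-24,75)]
O=np.array([(239,101),(406,102),(236,22),(408,20),(295,122),(345,120)])
print(proj(tw(Q),'wrist',T).round(1).tolist())
def f(p):return (proj(tw(Q,p),'wrist',T)-O)[:4].ravel()
o=least_squares(f,[.654,-.046,0,.07]);print(o.x.round(4),f(o.x).round(1))
o=least_squares(lambda p:f([p[0],p[1],0,p[2]]),[.654,-.046,.07]);print(o.x.round(4))
E
```

```text
[[241.2, 101.6], [404.6, 101.6], [236.1, 18.0], [410.9, 18.1], [294.7, 126.8], [346.9, 126.9]]
[ 0.6532 -0.0454 -0.0011  0.0759] [ 1.9  2.2 -2.6  0.4 -0.5 -1.7  1.1 -0.7]
[ 0.6531 -0.0454  0.0759]
```

```bash
python3 -m inch '[{"claw":1,"travel":[0.15,-0.002,0],"turn":0},{"claw":1,"travel":[0.29,-0.005,-0.1],"turn":0},{"claw":1,"travel":[0.29,-0.005,-0.25],"turn":0},{"claw":1,"travel":[0.29,-0.005,-0.4],"turn":0},{"claw":1,"travel":[0.29,-0.005,-0.55],"turn":0}]'
python3 -m inch '[{"claw":1,"travel":[0,0,-0.05],"turn":0},{"claw":1,"travel":[0,0,-0.1],"turn":0},{"claw":1,"travel":[0,0,-0.14],"turn":0}]'
python3 - <<'E'
from h import *
a=imaging.get_image('side')[120:270,260:440,::-1];cv2.imwrite('pics/s2.png',cv2.resize(a,None,fx=4,fy=4,interpolation=2))
E
```

```text
clock: 2.2
position: [0.6398, -0.048, 0.1387]
ee_rot: [0.0, 0.999, 0.036, -0.0]
contact_force: [0.0, 0.4, -1.0]
width: 0.0853
gripper_force: 0.0
clock: 2.5
position: [0.6406, -0.0481, 0.1127]
ee_rot: [0.0, 0.999, 0.035, 0.001]
contact_force: [0.9, 0.1, 0.9]
width: 0.0855
gripper_force: 0.0
```

View pics/s2.png

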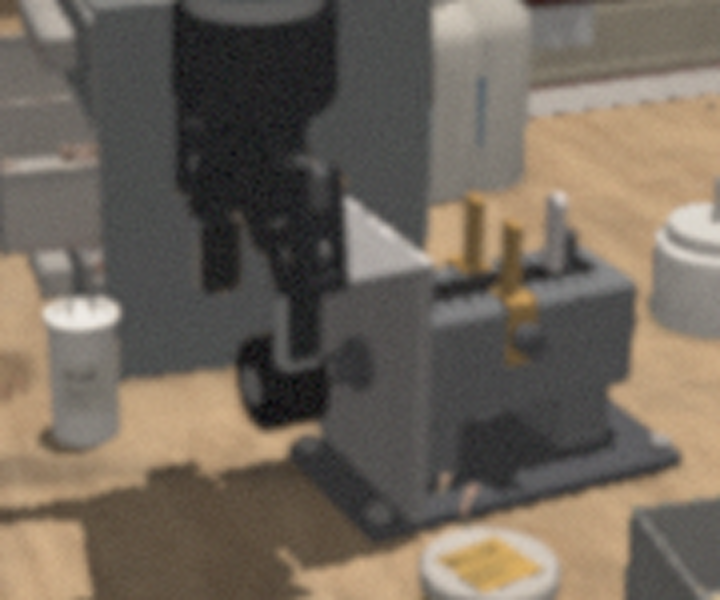

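```bash
python3 -m inch '[{"claw":1,"travel":[0,0.005,-0.03],"turn":0},{"claw":1,"travel":[0,0.005,-0.06],"turn":0},{"claw":1,"travel":[0,0.005,-0.07],"turn":0}]'
```

```text
clock: 2.85
position: [0.6398, -0.0468, 0.0982]
ee_rot: [0.0, 0.999, 0.036, 0.0]
contact_force: [0.8, -0.6, 0.7]
width: 0.0854
gripper_force: 0.0
```

```bash
python3 -m inch '[{"claw":0.3,"travel":[0,0,0],"turn":0},{"claw":0.1,"travel":[0,0,0],"turn":0},{"claw":-0.1,"travel":[0,0,0],"turn":0},{"claw":-0.3,"travel":[0,0,0],"turn":0},{"claw":-0.3,"travel":[0,0,0],"turn":0}]' 70
python3 -m inch '[{"claw":-0.3,"travel":[0,0,0],"turn":0},{"claw":-0.3,"travel":[0,0,0],"turn":0}]'
```

```text
clock: 3.35
position: [0.6398, -0.0468, 0.0995]
ee_rot: [0.0, 0.999, 0.036, 0.0]
contact_force: [-2.6, 0.0, 6.2]
width: 0.0403
gripper_force: 67.2
clock: 3.55
position: [0.6398, -0.0468, 0.0995]
ee_rot: [0.0, 0.999, 0.035, 0.0]
contact_force: [-2.0, 0.3, 5.3]
width: 0.0401
gripper_force: 67.2
```

```bash
python3 -m inch '[{"claw":0.4,"travel":[0,0,0],"turn":0},{"claw":0.5,"travel":[0,0,0],"turn":0},{"claw":0.5,"travel":[0,0,-0.005],"turn":0},{"claw":0.5,"travel":[0,0,-0.01],"turn":0},{"claw":0.5,"travel":[0,0,-0.01],"turn":0}]'
python3 -m inch '[{"claw":0.5,"travel":[0,0,-0.005],"turn":0},{"claw":0.5,"travel":[0,0,-0.005],"turn":0}]'
```

```text
clock: 4.05
position: [0.6397, -0.0469, 0.0959]
ee_rot: [0.0, 0.999, 0.035, -0.0]
contact_force: [-1.5, -0.3, 0.1]
width: 0.0642
gripper_force: 0.0
clock: 4.25
position: [0.6397, -0.0469, 0.095]
ee_rot: [0.0, 0.999, 0.035, -0.0]
contact_force: [-2.0, -0.4, -0.9]
width: 0.0637
gripper_force: 0.0
```

```bash
for i in 1 2; do python3 -m inch '[{"claw":0.5,"travel":[0,0,-0.005],"turn":0},{"claw":0.5,"travel":[0,0,-0.005],"turn":0}]' | grep -E "posi|contact"; done
```

```text
position: [0.6397, -0.0469, 0.0941]
contact_force: [-2.7, -0.0, -0.6]
position: [0.6397, -0.0469, 0.0931]
contact_force: [-2.1, -1.1, 0.5]
```

```bash
for i in 1 2 3 4; do python3 -m inch '[{"claw":0.5,"travel":[0,0,-0.005],"turn":0},{"claw":0.5,"travel":[0,0,-0.005],"turn":0}]' | grep -E "posi|contact"; done
```

```text
position: [0.6398, -0.0469, 0.0922]
contact_force: [-2.9, -1.7, 0.2]
position: [0.6398, -0.0469, 0.0912]
contact_force: [-2.8, -0.6, 1.0]
position: [0.6397, -0.0469, 0.0901]
contact_force: [-3.4, -1.5, 0.2]
position: [0.6398, -0.0469, 0.0891]
contact_force: [-3.6, -0.2, 0.2]
```

```bash
python3 -m inch '[{"claw":0.3,"travel":[0,0,0],"turn":0},{"claw":0.1,"travel":[0,0,0],"turn":0},{"claw":-0.1,"travel":[0,0,0],"turn":0},{"claw":-0.1,"travel":[0,0,0],"turn":0},{"claw":-0.1,"travel":[0,0,0],"turn":0}]' 80
python3 - <<'E'
from h import *
a=imaging.get_image('side')[120:270,260:440,::-1];cv2.imwrite('pics/s3.png',cv2.resize(a,None,fx=4,fy=4,interpolation=2))
print(get_state()['qpos'])
E
```

```text
clock: 5.95
position: [0.6398, -0.0468, 0.09]
ee_rot: [0.0, 0.999, 0.035, 0.0]
contact_force: [-5.0, -0.7, 3.2]
width: 0.0445
gripper_force: 80.9
[-1.81518033e-01  4.92950525e-01  1.58121504e+00 -7.38628650e-05
  1.06743001e+00  1.31850467e+00]
```

View pics/s3.png

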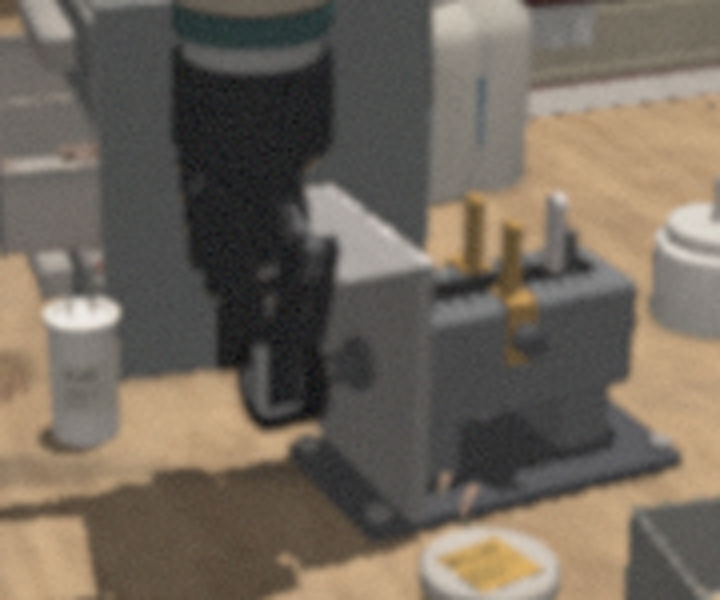

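```bash
python3 -m inch '[{"claw":-0.1,"travel":[-0.02,-0.0015,0],"turn":0},{"claw":-0.1,"travel":[-0.05,-0.0037,0],"turn":0},{"claw":-0.1,"travel":[-0.08,-0.006,0],"turn":0},{"claw":-0.1,"travel":[-0.11,-0.008,0],"turn":0},{"claw":-0.1,"travel":[-0.14,-0.0102,0],"turn":0}]'
cat > m.py <<'E'
from h import *
import sys
ims=[imaging.get_image('side') for _ in range(3)];im=np.mean(ims,0)
a=im[160:200,365:410];g=cv2.resize(a.astype(np.float32),None,fx=14,fy=14,interpolation=2)
cv2.imwrite(f'pics/{sys.argv[1]}.png',g[:,:,::-1]);s=get_state();print(s['position'].round(4),s['contact_force'].round(1),s['width'],s['clock'])
base=cv2.imread('pics/side0.png')[:,:,::-1].astype(float)
# pointer: neutral & bright
t=a.copy();m=(t.min(2)>95)&(t.max(2)-t.min(2)<40)
br=(t[:,:,0]-t[:,:,2]>50)
for r in range(6,20,1):
    f=lambda k:np.round(365+np.nonzero(k[r])[0],0).astype(int).tolist()
    print(160+r,'grey',f(m),'brass',f(br))
E
python3 m.py p1
```

```text
clock: 6.5
position: [0.6157, -0.0487, 0.0901]
ee_rot: [0.0, 0.999, 0.035, 0.005]
contact_force: [7.0, 1.8, -3.0]
width: 0.0444
gripper_force: 81.7
[ 0.6153 -0.0487  0.0901] [ 6.4  2.4 -1.6] 0.0442406920578036 6.65
166 grey [367, 368, 369, 370, 371, 372, 373, 374, 375, 376, 377, 378, 379, 380, 381, 382, 383, 384, 385, 386, 387, 388] brass [390, 391, 392, 393, 394, 395, 396, 397, 398, 399, 400, 401, 402, 403, 404, 405, 406, 407, 408, 409]
167 grey [367, 368, 369, 370, 371, 372, 373, 374, 375, 376, 377, 378, 379, 380, 381, 382, 383, 384, 385, 386] brass [388, 389, 390, 391, 392, 393, 394, 395, 396, 397, 398, 399, 400, 401, 402, 403, 404, 405, 406, 407, 408, 409]
168 grey [367, 368, 369, 370, 371, 372, 373, 374, 375, 376] brass [377, 378, 379, 380, 381, 385, 386, 387, 388, 389, 390, 391, 392, 393, 394, 395, 396, 397, 398, 399, 400, 401, 402, 403, 404, 405, 406, 407, 408, 409]
169 grey [367, 368, 369, 370, 371, 372, 373, 374, 375, 391] brass [377, 378, 379, 380, 381, 382, 383, 384, 385, 386, 387, 388, 393, 394, 395, 396, 397, 398, 399, 400, 401, 402, 403, 404, 405, 406, 407, 408, 409]
17
[... 1490 characters left out ...]
, 392, 393] brass [368, 369, 370, 371, 372, 373, 374, 375, 376, 379, 380, 381, 382, 383, 384, 385, 387, 388, 389, 395, 396, 397, 398, 399, 400, 401, 402, 403, 404, 405, 406, 407, 408, 409]
178 grey [366, 391, 392, 393, 394] brass [368, 369, 370, 371, 372, 373, 374, 375, 376, 379, 380, 381, 382, 383, 384, 385, 388, 396, 397, 398, 399, 400, 401, 402, 403, 404, 405, 406, 407, 408, 409]
179 grey [366, 391, 392, 393, 394, 395] brass [368, 369, 370, 371, 372, 373, 374, 375, 376, 379, 380, 381, 382, 383, 384, 385, 396, 397, 398, 399, 400, 401, 402, 403, 404, 405, 406, 407, 408, 409][ WARN:0@4.490] global loadsave.cpp:1063 imwrite_ Unsupported depth image for selected encoder is fallbacked to CV_8U.
```

View pics/p1.png

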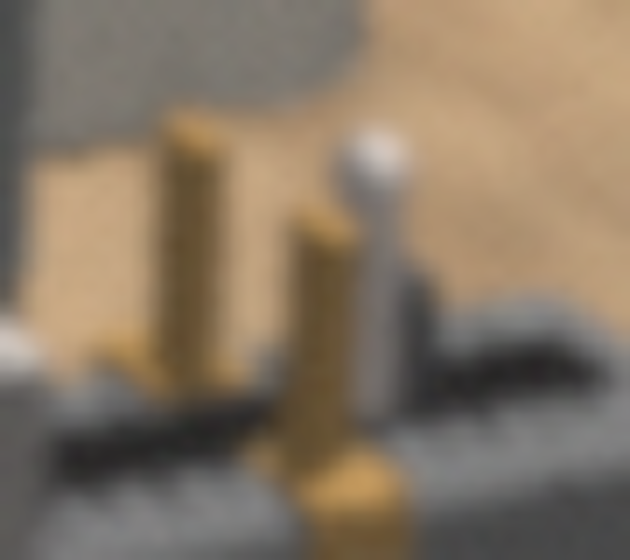

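```bash
python3 -m inch '[{"claw":-0.1,"travel":[-0.02,-0.0015,0],"turn":0},{"claw":-0.1,"travel":[-0.04,-0.003,0],"turn":0},{"claw":-0.1,"travel":[-0.06,-0.0044,0],"turn":0},{"claw":-0.1,"travel":[-0.08,-0.0058,0],"turn":0},{"claw":-0.1,"travel":[-0.08,-0.0058,0],"turn":0}]'
cat > m2.py <<'E'
from h import *
import sys
im=np.mean([imaging.get_image('side') for _ in range(4)],0).astype(np.float32);np.save(f'pics/{sys.argv[1]}.npy',im)
a=im[160:200,365:410];cv2.imwrite(f'pics/{sys.argv[1]}.png',cv2.resize(a,None,fx=14,fy=14,interpolation=2)[:,:,::-1].clip(0,255).astype(np.uint8))
s=get_state();print(s['position'].round(4),s['contact_force'].round(1),s['width'],s['clock'])
old=cv2.resize(cv2.imread('pics/p1.png')[:,:,::-1],(45,40),interpolation=cv2.INTER_AREA).astype(np.float32)
tpl=old[8:14,22:31] # pointer head, cols 387-395
r=cv2.matchTemplate(a,tpl,cv2.TM_CCOEFF_NORMED);_,v,_,(x,y)=cv2.minMaxLoc(r)
k=r[y,x-1:x+2];dx=.5*(k[0]-k[2])/(k[0]-2*k[1]+k[2]);print('score',v,'head moved px',x+dx-22,'row',y-8)
P=lambda x,z=.147:proj(np.array([.6535,-.0456,0])+R.from_euler('z',.073).apply([x,0,z]),'side')[0]
print('px per mm',(P(.14)-P(.12))/20)
E
python3 m2.py p2
```

```text
clock: 7.15
position: [0.6002, -0.0498, 0.0901]
ee_rot: [0.0, 0.999, 0.035, 0.005]
contact_force: [8.3, 2.9, -5.0]
width: 0.0444
gripper_force: 82.0
[ 0.6005 -0.0497  0.0901] [ 7.5  3.6 -2.9] 0.04442664662619661 7.35
score 0.8983341455459595 head moved px -5.412632 row 1
px per mm [ 0.43090659 -0.07921678]
```

```bash
python3 -m inch '[{"claw":-0.1,"travel":[-0.01,-0.0007,0],"turn":0},{"claw":-0.1,"travel":[-0.02,-0.0015,0],"turn":0},{"claw":-0.1,"travel":[-0.03,-0.0022,0],"turn":0},{"claw":-0.1,"travel":[-0.035,-0.0026,0],"turn":0},{"claw":-0.1,"travel":[-0.035,-0.0026,0],"turn":0}]'
python3 m2.py p3
```

```text
clock: 7.85
position: [0.594, -0.0502, 0.0901]
ee_rot: [-0.0, 0.999, 0.035, 0.006]
contact_force: [8.2, 3.8, -4.5]
width: 0.0448
gripper_force: 82.0
[ 0.5941 -0.0502  0.0901] [ 9.3  2.  -5.1] 0.04437825404848922 8.05
score 0.8191117644309998 head moved px -7.8085613 row 2
px per mm [ 0.43090659 -0.07921678]
```

View pics/p3.png

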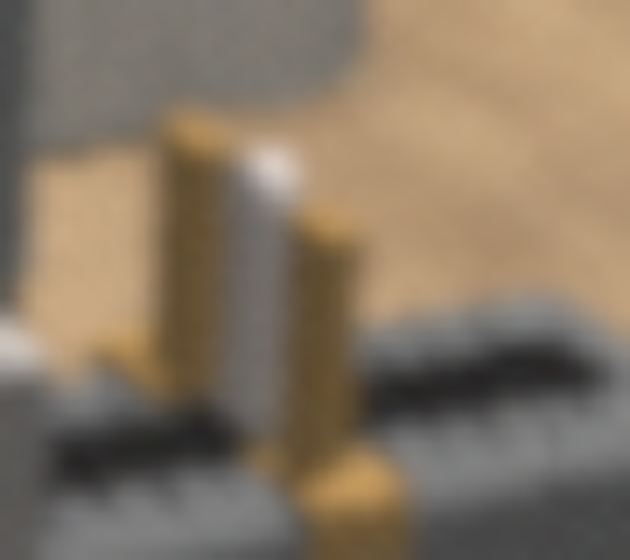

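```bash
python3 -m inch '[{"claw":-0.1,"travel":[-0.002,0,0],"turn":0},{"claw":-0.1,"travel":[-0.004,-0.0003,0],"turn":0},{"claw":-0.1,"travel":[-0.004,-0.0003,0],"turn":0}]'|grep pos; python3 m2.py p4
H='nothing'; for i in 1 2 3 4 5; do python3 -m inch '[{"claw":-0.1,"travel":[0,0,0],"turn":0},{"claw":-0.1,"travel":[0,0,0],"turn":0},{"claw":-0.1,"travel":[0,0,0],"turn":0},{"claw":-0.1,"travel":[0,0,0],"turn":0},{"claw":-0.1,"travel":[0,0,0],"turn":0}]'|grep -E 'clock|pos|contact'; done; python3 m2.py p5
```

```text
position: [0.5934, -0.0503, 0.0901]
[ 0.5934 -0.0503  0.0901] [ 8.9  3.7 -4.8] 0.0446175621456459 8.55
score 0.8336428999900818 head moved px -8.112529 row 2
px per mm [ 0.43090659 -0.07921678]
clock: 9.05
position: [0.5934, -0.0503, 0.0901]
contact_force: [9.4, 3.2, -5.4]
clock: 9.55
position: [0.5934, -0.0503, 0.0901]
contact_force: [9.0, 3.6, -4.7]
clock: 10.05
position: [0.5934, -0.0503, 0.0901]
contact_force: [9.2, 2.6, -4.8]
clock: 10.55
position: [0.5934, -0.0503, 0.0901]
contact_force: [9.5, 3.5, -3.9]
clock: 11.05
position: [0.5934, -0.0503, 0.0901]
contact_force: [8.3, 2.4, -4.5]
[ 0.5934 -0.0503  0.0901] [ 9.9  4.2 -5.5] 0.04431446657712621 11.25
score 0.8302799463272095 head moved px -8.104283 row 2
px per mm [ 0.43090659 -0.07921678]
```

```bash
for i in 1 2 3 4 5; do python3 -m inch '[{"claw":-0.1,"travel":[0.01,0.0007,0],"turn":0},{"claw":-0.1,"travel":[0.02,0.0015,0],"turn":0},{"claw":-0.1,"travel":[0.03,0.0022,0],"turn":0},{"claw":-0.1,"travel":[0.04,0.003,0],"turn":0},{"claw":-0.1,"travel":[0.05,0.0037,0],"turn":0}]'|grep -E 'clock|pos|contact'; done
```

```text
clock: 11.75
position: [0.6025, -0.0496, 0.0901]
contact_force: [6.9, 2.0, -2.9]
clock: 12.25
position: [0.6119, -0.0489, 0.0901]
contact_force: [6.5, 2.3, -1.8]
clock: 12.75
position: [0.6214, -0.0482, 0.0901]
contact_force: [4.7, 1.6, -0.8]
clock: 13.25
position: [0.6291, -0.0477, 0.09]
contact_force: [4.9, 2.2, 4.6]
clock: 13.75
position: [0.6383, -0.047, 0.09]
contact_force: [2.6, 3.2, 5.7]
```

```bash
for i in 1 2; do python3 -m inch '[{"claw":-0.1,"travel":[0.002,0.0001,0],"turn":0},{"claw":-0.1,"travel":[0.004,0.0002,0],"turn":0},{"claw":-0.1,"travel":[0.005,0.0003,0],"turn":0},{"claw":-0.1,"travel":[0.005,0.0003,0],"turn":0}]'|grep -E 'clock|pos|contact'; done
```

```text
clock: 14.15
position: [0.6392, -0.0469, 0.09]
contact_force: [2.5, 1.9, 6.2]
clock: 14.55
position: [0.6397, -0.0469, 0.09]
contact_force: [1.6, 1.6, 6.9]
```

```bash
for i in 1 2; do python3 -m inch '[{"claw":-0.1,"travel":[0.002,0.0001,0],"turn":0},{"claw":-0.1,"travel":[0.004,0.0002,0],"turn":0},{"claw":-0.1,"travel":[0.005,0.0003,0],"turn":0},{"claw":-0.1,"travel":[0.005,0.0003,0],"turn":0}]'|grep -E 'clock|pos|contact'; done; python3 m2.py p6
```

```text
clock: 14.95
position: [0.6396, -0.0469, 0.09]
contact_force: [-1.5, 1.4, 8.0]
clock: 15.35
position: [0.6395, -0.0469, 0.09]
contact_force: [-2.9, 1.6, 9.2]
[ 0.6396 -0.0469  0.09  ] [-2.9  1.2  9.6] 0.044365732736004124 15.55
score 0.8311960101127625 head moved px -8.109882 row 2
px per mm [ 0.43090659 -0.07921678]
```

```bash
python3 -m inch '[{"claw":0.05,"travel":[0,0,0],"turn":0},{"claw":0.1,"travel":[0,0,0],"turn":0},{"claw":0.2,"travel":[0,0,0],"turn":0},{"claw":0.35,"travel":[-0.005,0,0],"turn":0},{"claw":0.5,"travel":[-0.01,-0.0005,0],"turn":0}]' 20
python3 -m inch '[{"claw":0.6,"travel":[0,0,0.05],"turn":0},{"claw":0.6,"travel":[0,0,0.15],"turn":0},{"claw":0.6,"travel":[0,0,0.3],"turn":0},{"claw":0.6,"travel":[0,0,0.5],"turn":0},{"claw":0.6,"travel":[-0.1,0,0.7],"turn":0}]'
python3 -m inch '[{"claw":0.6,"travel":[-0.2,0,0],"turn":0},{"claw":0.6,"travel":[-0.4,0,0],"turn":0},{"claw":0.6,"travel":[-0.4,0,0],"turn":0}]'
python3 m2.py p7; python3 - <<'E'
from h import *
i=imaging.get_image('side')[:,:,::-1];a=cv2.resize(i[155:255,300:440],None,fx=4,fy=4,interpolation=2)
b=cv2.resize(cv2.imread('pics/side0.png')[155:255,300:440],None,fx=4,fy=4,interpolation=2)
cv2.imwrite('pics/e.png',cv2.resize(np.vstack([b,a]),None,fx=.74,fy=.74))
E
```

```text
clock: 16.05
position: [0.6391, -0.047, 0.0884]
ee_rot: [0.0, 0.999, 0.035, -0.001]
contact_force: [-0.0, -1.6, 0.2]
width: 0.064
gripper_force: 0.0
clock: 16.55
position: [0.6217, -0.0471, 0.2307]
ee_rot: [0.0, 0.999, 0.036, 0.001]
contact_force: [-0.2, 0.1, -0.0]
width: 0.0685
gripper_force: 0.0
clock: 16.85
position: [0.5342, -0.0461, 0.23]
ee_rot: [-0.0, 0.999, 0.035, -0.003]
contact_force: [0.8, 0.3, 0.1]
width: 0.0682
gripper_force: 0.0
[ 0.5413 -0.0471  0.23  ] [ 0.6  0.9 -0. ] 0.06814473999555833 17.05
score 0.8361667394638062 head moved px -8.113039 row 2
px per mm [ 0.43090659 -0.07921678]
```

View pics/e.png

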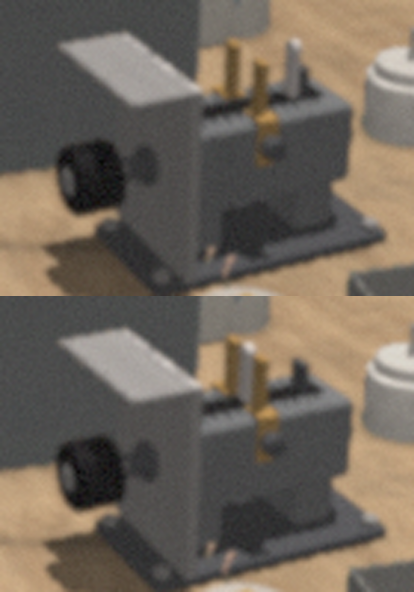

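The last picture shows the knob back in its starting place. The dark slide pointer is home at about (302,372), and the drag pointer stands between the brass uprights at about (247,370).

```bash
python3 -c "
from rig import ticket;print(ticket.sign_off())"
```

```text
the job is handed in; nothing more can be done
None
```

I pulled the knob until the drag pointer stood between the clip's uprights (within about 1 mm by the side camera), held it there over 2.5 s, eased it home and let go. The drag pointer stayed at the clip, and I handed the job in at about 17 s; because moves allowed no lean, I gripped the knob from straight above, just in front of the visor edge.

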